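# Collect sealed granola cartons from the sealer's catch tray

## Robot

A 7-joint arm with a two-finger parallel gripper is mounted at the origin on the work surface. World frame = base frame: x ahead of the robot, y to its left, z up, the work surface at z = 0. Lengths are in m, angles in rad, forces in N, time in s.
With the tool pointing down it reaches from about 0.4 to 0.75 m from the base axis. Payload 19.5 kg.
Tool frame: the origin (TCP) lies between the finger pads; the fingertips stand robot.tcp_to_tips ahead of it and the grasp point (between the pads) lies 3 mm ahead of it (robot.tcp_to_tips is the distance from the TCP to the fingertips, in m); z points along the fingers, y is the line along which they close (so a half turn about z gives the same grasp; the last joint's range is limited). The gripper opens to 85 mm and grips with 20 to 120 N. Pads are 22 mm wide; open, the fingers measure 114 mm over their backs; the gripper's body (76 mm by 85 mm) begins 54 mm behind the grasp point. The pads swing forward as they close: fully open they stand 13 mm farther back than shut.
Start: joints at [1.231, 0.707, -0.028, 1.485, 0.022, 0.951, -0.075], TCP at [0.169, -0.55, 0.224] pointing down, gripper open.
Joint ranges: [-2.71, 2.71], [-0.32, 2.16], [-1.57, 1.52], [0, 2.45], [-1.46, 4.6], [0, 2.02], [-2.83, 2.83]. Speed limits (rad/s): [1.89, 1.89, 2.57, 2.57, 3.01, 3.01, 3.01].

## Interface

Orientations are given as a unit quaternion [w, x, y, z].
In Python, from workcell import robot gives the robot as it stands. The module is installed in compiled form; this text tells all that it offers.
- The arm moves only by the tool drive_tool, never from a script. Its argument "motion" is a list of rows, each an object with "slide": the shift along the tool's x, y, z in units of 20 mm (1.0 is 20 mm), a list of three; "angular": the turn, a rotation vector about the tool's x, y, z in units of 5 degrees (1.0 is 5 degrees), a list of three. A call has 1 to 5 rows; each row shifts and turns the commanded pose from where the row before left it, along the tool's axes as they then stand; what a row does not reach is not made up. A row lasts 1/8 s, in which the tool goes at most 62.5 mm and 10.7 degrees, less where a joint would pass 70% of its speed; a pose out of reach is approached as far as the arm can. A call with a number of a shift or a turn outside -1 to 1 is refused whole. A call with a gripper value outside its range is refused whole. "hand" is the finger opening in mm, from 0 to 85.4, set as the call begins (left out, the last holds). The fingers move at their own pace and stop on an object; "squeeze" is the grip in N (left out, the last holds). Time passes only in rows, so rows that do not move let the fingers close. It gives the time, the measured TCP pose, the force, the opening and the grip force at its end, in the units of the state.
- robot.read_state(): the state, without advancing time (a new reading comes with each control period).
- robot.get_image(name): name is "scene" or "top"; returns a dict with "pixels" (384x512x3 uint8, red, green, blue), "depth" (384x512 float32, m along the optical axis (not along the pixel's ray), 0 where there is no reading), "mtx" (3x3 intrinsics, pixels), "xyz" and "rotation" of the camera in the world. Camera axes: x right, y up, looking along -z (the intrinsics and any distortion apply to the point x, -y, -z); pixel columns grow to the right and rows downward; lengths in m; the calibration is good to about 2 mm. A picture is of the moment at which its call begins.
- robot.job_done(): hands the job in; it is judged then, once.
The state is a dict: "t": time; "joints": joint angles; "qvel": joint speeds; "joint_efforts": joint torques, N m; "eef_pos": TCP position; "ee_rot": TCP orientation; "contact_force": force on the tool from outside, world axes, zero at the start; "wrist_torque": the same for the moment, N m; "width": finger opening in m; "grasp_force": force on a finger pad.
Only numpy, scipy, OpenCV 4.12 (cv2) and the standard library are available. Lean on these libraries where they do the work, as an engineer would, in place of code of your own. Each camera call takes 0.05 s, during which the arm holds its last target. There are 200 camera calls.

## Task

Take the two sealed granola cartons out of the carton sealer's catch tray and stand both upright on the floor of the green tote, in its empty part. The third carton in the tray, whose top flaps still stand open, has not been sealed: leave it standing where it is.

Things in the scene. Friction and masses are not known exactly. Their poses are not given: they have to be found in the camera images.
- finished_1_center (a point): small sealed granola carton, upright, 70 (its x) x 45 (its y) x 100 mm (its z, up), cream card with a brown band and a round picture on the two broad faces, top closed flat with a brown strip of tape; about 160 g, rigid. One of the two finished cartons; it starts standing in the aluminium catch tray (floor 5 mm and rim 30 mm above the table). The point is its centre, 50 mm above its underside; across y (45 mm) is the grip.
- finished_2_center (a point): the other finished carton, the same in every respect; small sealed granola carton, upright, 70 (its x) x 45 (its y) x 100 mm (its z, up), cream card with a brown band and a round picture on the two broad faces, top closed flat with a brown strip of tape; about 160 g, rigid. One of the two finished cartons; it starts standing in the aluminium catch tray (floor 5 mm and rim 30 mm above the table). The point is its centre, 50 mm above its underside; across y (45 mm) is the grip.
- unsealed_center (a point): unsealed carton in the same tray, same body (70 x 45 x 100 mm, axes alike) but open at the top, with four flaps that spread outward to 118 mm above its underside and 12 mm beyond its sides; about 130 g; to be left alone. The point is 50 mm above its underside. The three cartons are at least 100 mm apart, centre to centre, in any order.
- tote: open green plastic tote, fixed to the table, 400 (its x) x 300 (its y) x 75 mm high, walls and floor 6 mm thick. Origin at the centre of its underside, z up. Two cartons packed earlier, like the finished ones, stand in its end towards +x (its x from 85 to 175 mm, y from -90 to 95 mm); all its floor below x = 70 mm is empty. Tote and tray may be either way round, left or right.
Not all that is in view belongs to the job. Leave any red or turquoise look-alike of the part that bears finished_1_center alone.

How it is judged:
At the end, for the whole second after the job is handed in: Both finished cartons stand inside the green tote on its floor (centre 42 to 70 mm above the tote's underside), upright to within 0.2 rad, and stay so once let go; the unsealed carton stands within 30 mm of where it was, upright to within 0.2 rad (x of finished_1_center in the frame of tote between -0.185 and 0.185 m and y of finished_1_center in the frame of tote between -0.135 and 0.135 m and z of finished_1_center in the frame of tote between 0.042 and 0.07 m and angle between each of finished_1_center, finished_2_center, unsealed_center's own z axis and vertical below 0.2 rad and x of finished_2_center in the frame of tote between -0.185 and 0.185 m and y of finished_2_center in the frame of tote between -0.135 and 0.135 m and z of finished_2_center in the frame of tote between 0.042 and 0.07 m and distance of unsealed_center from where it was at the start of the episode below 0.03 m); the robot touches nothing.
It fails at once if the unsealed carton is moved more than 40 mm or tipped more than 0.4 rad (distance of unsealed_center from where it was at the start of the episode above 0.04 m or angle between unsealed_center's own z axis and vertical above 0.4 rad).
It also fails if it takes over 69 s, if anything falls off the work surface, if the arm or the gripper's body presses on something with over 40 N, if the wrist force passes 120 N, or if a joint passes its speed limit or range.

## Working session

There is one attempt and no reset: what is moved stays moved. The work goes in short steps, Python scripts to look and compute and a tool call to move; the robot and the scene stay as the last step left them, time stands still between calls to the robot, and variables do not carry over. Pictures are saved under pics/ and viewed, at most 10 in all, crops included, and the job is handed in when it is done.

Besides the shell and the picture viewer there is one more tool, called after "Emit:" as name(argument=value, ...), one argument or row to a line, values as JSON. drive_tool: Moves the arm, as the interface text tells. Shifts and turns lie within -1 to 1; 1 stands for 20 mm of shift or 5 degrees of turn. Its arguments: {"type":"object","properties":{"motion":{"type":"array"},"hand":{"type":"number"},"squeeze":{"type":"number"}},"required":["motion"]}

```bash
mkdir -p pics
cat > h.py <<'E'
import numpy as np, cv2
from workcell import robot
def cloud(im):
    K=np.array(im["mtx"]);d=im["depth"];v,u=np.mgrid[:d.shape[0],:d.shape[1]]
    x=(u-K[0,2])/K[0,0]*d;y=(v-K[1,2])/K[1,1]*d
    R=np.array(im["rotation"])
    if R.size==4:
        from scipy.spatial.transform import Rotation as Ro
        R=Ro.from_quat(np.roll(R.ravel(),-1)).as_matrix()
    return np.stack([x,-y,-d],-1)@R.T+np.array(im["xyz"])
def save(n,im): cv2.imwrite(f"pics/{n}.png",im["pixels"][:,:,::-1])
E
python3 - <<'E'
from h import *
s=robot.read_state();print(s,robot.tcp_to_tips)
for n in("scene","top"):
    im=robot.get_image(n);save(n,im);np.savez(n,**im);print(n,im["xyz"],im["rotation"],im["mtx"],(im["depth"]>0).mean())
a=cv2.imread("pics/scene.png");b=cv2.imread("pics/top.png");cv2.imwrite("pics/both.png",np.hstack([a,b])[:, :])
E
```

```text
{'t': 0.0, 'joints': array([ 1.23129528,  0.70711111, -0.02764341,  1.48498878,  0.02203881,
        0.95088143, -0.07549559]), 'qvel': array([-0.00040826,  0.00066195, -0.00079566,  0.00022274, -0.00014757,
       -0.00047993, -0.00109112]), 'joint_efforts': array([ 2.40843565e-04, -8.83215523e+01,  1.23461511e+00, -2.36161816e+01,
        1.67654897e-02,  6.55772339e-03, -3.05191281e-05]), 'eef_pos': array([ 0.16864079, -0.54943852,  0.22382498]), 'ee_rot': array([-5.32406271e-04,  9.88931153e-01,  1.48374122e-01, -1.04430964e-04]), 'contact_force': array([ 0.69922739, -0.65053175, -0.32812825]), 'wrist_torque': array([ 0.02106003,  0.02458143, -0.03316585]), 'grasp_force': 0.0, 'width': 0.0853718808005589} 0.022
scene [ 1.05307573 -0.16010139  0.94874817] [0.75315091 0.26494147 0.19138589 0.57091257] [[390.34531358   0.         250.20714668]
 [  0.         390.34531358 183.42317937]
 [  0.           0.           1.        ]] 0.9956919352213541
top [0.33775031 0.06946174 1.28456362] [-0.69954084 -0.00830257  0.02594081  0.71407335] [[404.79698673   0.         246.24581826]
 [  0.         404.79698673 192.09162093]
 [  0.           0.           1.        ]] 0.9959004720052084
```

View pics/scene.png

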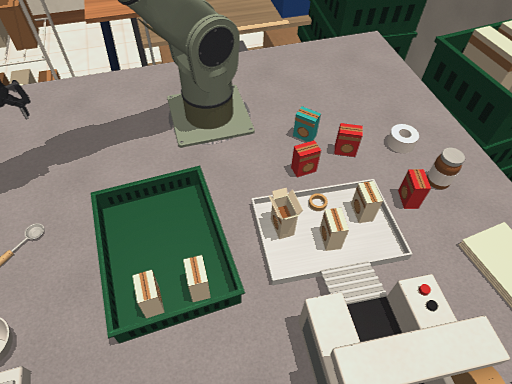

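View pics/top.png

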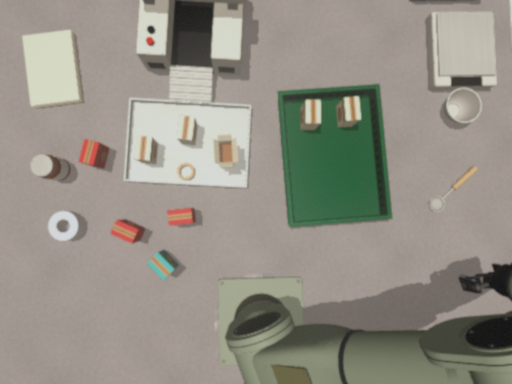

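The scene view shows the sealed cartons at about (334,228) and (367,200), and the open-flapped one at (285,213). The green tote is at (170,250), with its two packed cartons at the bottom of it. In the top view the sealed cartons are at (187,129) and (145,149), the unsealed one at (226,151), and the packed pair at (312,112) and (348,108). The look-alikes are red at (93,153), (126,231) and (181,217), and turquoise at (161,265).

```bash
cat > meas.py <<'E'
from h import *
def run(images):
  for n,im in images.items():
    P=cloud(im);px=im["pixels"].astype(int)
    hsv=cv2.cvtColor(im["pixels"],cv2.COLOR_RGB2HSV)
    g=((hsv[...,0]>55)&(hsv[...,0]<85)&(hsv[...,1]>120)&(P[...,2]>.06)&(P[...,2]<.09)&(P[...,0]>.2)&(P[...,0]<.9)&(abs(P[...,1])<.6))
    if g.sum()>50:
        r=cv2.minAreaRect((P[g][:,:2]*1000).astype(np.float32));print(n,"tote rim",np.round(r[0]),np.round(r[1]),round(r[2],1),"z",P[g][:,2].mean().round(4))
    m=((P[...,2]>.092)&(P[...,2]<.135)&(P[...,0]>.3)&(P[...,0]<.75)&(abs(P[...,1])<.6)&~g).astype(np.uint8)
    k,l,st,c=cv2.connectedComponentsWithStats(m)
    for i in range(1,k):
        if st[i,4]<40: continue
        q=P[l==i];z=np.median(q[:,2]);t=q[abs(q[:,2]-z)<.006]
        r=cv2.minAreaRect((t[:,:2]*1000).astype(np.float32))
        print(n,"px",c[i].round(),st[i,4],"ctr",np.round(r[0]),np.round(r[1]),round(r[2],1),"z",z.round(4),"zmax",q[:,2].max().round(4),"rgb",px[l==i].mean(0).round())
E
python3 - <<'E'
from meas import *
ims={n:dict(np.load(n+".npz")) for n in("scene","top")}
run(ims)
im=ims["top"];cv2.imwrite("pics/crop.png",cv2.resize(im["pixels"][90:200,110:400,::-1],None,fx=2.7,fy=2.7,interpolation=cv2.INTER_CUBIC))
E
```

```text
scene tote rim [ 506. -230.] [417. 311.] 3.3 z 0.073
scene px [355. 133.] 101 ctr [310. 395.] [67. 23.] 84.7 z 0.0996 zmax 0.1045 rgb [178.  56.  49.]
scene px [307. 149.] 297 ctr [330. 236.] [50. 71.] 5.1 z 0.0997 zmax 0.1058 rgb [194.  72.  57.]
scene px [443. 161.] 84 ctr [486. 597.] [32.  6.] 1.6 z 0.1067 zmax 0.1226 rgb [98. 83. 70.]
scene px [419. 179.] 365 ctr [523. 499.] [48. 72.] 75.4 z 0.0999 zmax 0.1053 rgb [191.  72.  56.]
scene px [370. 193.] 420 ctr [533. 340.] [47. 73.] 85.0 z 0.1044 zmax 0.1088 rgb [195. 178. 145.]
scene px [286. 203.] 517 ctr [516. 101.] [87. 64.] 7.1 z 0.1132 zmax 0.1262 rgb [193. 176. 146.]
scene px [336. 221.] 476 ctr [591. 215.] [46. 73.] 81.4 z 0.1046 zmax 0.1091 rgb [200. 183. 150.]
scene px [195. 271.] 580 ctr [ 633. -161.] [45. 71.] 89.4 z 0.1056 zmax 0.1102 rgb [210. 193. 161.]
scene px [145. 287.] 636 ctr [ 639. -279.] [72. 45.] 3.6 z 0.1054 zmax 0.1102 rgb [208. 190. 158.]
top px [352. 109.] 389 ctr [ 637. -281.] [71. 46.] 4.2 z 0.1051 zmax 0.1108 rgb [187. 177. 150.]
top px [313. 112.] 390 ctr [ 629. -163.] [45. 71.] 88.9 z 0.1052 zmax 0.1118 rgb [191. 180. 154.]
top px [186. 128.] 387 ctr [587. 214.] [46. 70.] 82.9 z 0.1044 zmax 0.1118 rgb [198. 189. 167.]
top px [225. 150.] 416 ctr [516.  99.] [69. 91.] 89.4 z 0.1147 zmax 0.1297 rgb [189. 179. 157.]
top px [143. 148.] 392 ctr [530. 338.] [45. 70.] 83.1 z 0.104 zmax 0.1112 rgb [197. 187. 165.]
top px [ 89. 152.] 386 ctr [521. 497.] [47. 69.] 75.8 z 0.0995 zmax 0.1062 rgb [190. 104.  86.]
top px [ 53. 166.] 96 ctr [482. 596.] [ 8. 38.] 89.7 z 0.1076 zmax 0.1255 rgb [119. 105.  94.]
top px [180. 217.] 375 ctr [328. 234.] [45. 70.] 5.1 z 0.0992 zmax 0.1067 rgb [196. 115.  97.]
top px [121. 225.] 89 ctr [311. 400.] [53. 20.] 88.8 z 0.1 zmax 0.1043 rgb [197. 100.  87.]
```

View pics/crop.png

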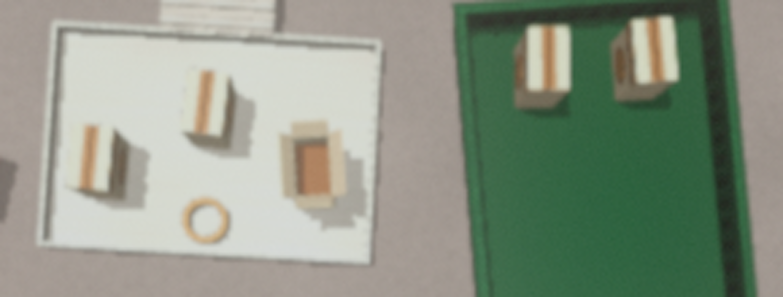

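The choices are unambiguous. The sealed, taped cartons are F1 at (0.589, 0.2145) and F2 at (0.531, 0.339). Their tops measure 0.104 m in both views against an expected 0.105, and the size is about 46x70 mm. The narrow side lies at about 83°. The open one at (0.516, 0.100) stays. Now I turn and swing out.

Emit:
drive_tool(
  motion=[
    {"slide": [1,0,0],"angular": [0,0,0.96]},
    {"slide": [1,0,0],"angular": [0,0,0.96]},
    {"slide": [1,0,0],"angular": [0,0,0.96]},
    {"slide": [1,0,0],"angular": [0,0,0.96]},
    {"slide": [1,0,0],"angular": [0,0,0.96]},
  ],
  hand=85,
  squeeze=40,
)

```text
t: 0.72
eef_pos: [0.2678, -0.5365, 0.224]
ee_rot: [-0.0, 0.998, -0.062, -0.0]
contact_force: [1.1, -0.9, 0.4]
width: 0.0849
grasp_force: 0.0
```

Emit:
drive_tool(
  motion=[
    {"slide": [0.3,-1,0],"angular": [0,0,0]},
    {"slide": [0.3,-1,0],"angular": [0,0,0]},
    {"slide": [0.3,-1,0],"angular": [0,0,0]},
    {"slide": [0.3,-1,0],"angular": [0,0,0]},
    {"slide": [0.3,-1,0],"angular": [0,0,0]},
  ],
)

```text
t: 1.35
eef_pos: [0.3092, -0.4404, 0.2241]
ee_rot: [-0.0, 0.998, -0.06, -0.0]
contact_force: [-0.7, -0.9, 0.3]
width: 0.0849
grasp_force: 0.0
```

Emit:
drive_tool(
  motion=[
    {"slide": [0.29,-1,0],"angular": [0,0,0]},
    {"slide": [0.29,-1,0],"angular": [0,0,0]},
    {"slide": [0.29,-1,0],"angular": [0,0,0]},
    {"slide": [0.29,-1,0],"angular": [0,0,0]},
    {"slide": [0.29,-1,0],"angular": [0,0,0]},
  ],
)

```text
t: 1.98
eef_pos: [0.3501, -0.3446, 0.2241]
ee_rot: [-0.0, 0.998, -0.061, -0.0]
contact_force: [-0.4, -0.3, 0.4]
width: 0.0851
grasp_force: 0.0
```

Emit:
drive_tool(
  motion=[
    {"slide": [0.29,-1,0],"angular": [0,0,0]},
    {"slide": [0.29,-1,0],"angular": [0,0,0]},
    {"slide": [0.29,-1,0],"angular": [0,0,0]},
    {"slide": [0.29,-1,0],"angular": [0,0,0]},
    {"slide": [0.29,-1,0],"angular": [0,0,0]},
  ],
)

```text
t: 2.6
eef_pos: [0.3909, -0.2489, 0.2242]
ee_rot: [-0.0, 0.998, -0.061, -0.0]
contact_force: [-0.1, -0.8, -0.1]
width: 0.0851
grasp_force: 0.0
```

Emit:
drive_tool(
  motion=[
    {"slide": [0.29,-1,0],"angular": [0,0,0]},
    {"slide": [0.29,-1,0],"angular": [0,0,0]},
    {"slide": [0.29,-1,0],"angular": [0,0,0]},
    {"slide": [0.29,-1,0],"angular": [0,0,0]},
    {"slide": [0.29,-1,0],"angular": [0,0,0]},
  ],
)

```text
t: 3.22
eef_pos: [0.4318, -0.1531, 0.2242]
ee_rot: [-0.0, 0.998, -0.06, -0.0]
contact_force: [0.6, -0.8, 0.1]
width: 0.085
grasp_force: 0.0
```

Emit:
drive_tool(
  motion=[
    {"slide": [0.29,-1,0],"angular": [0,0,0]},
    {"slide": [0.29,-1,0],"angular": [0,0,0]},
    {"slide": [0.29,-1,0],"angular": [0,0,0]},
    {"slide": [0.29,-1,0],"angular": [0,0,0]},
    {"slide": [0.29,-1,0],"angular": [0,0,0]},
  ],
)

```text
t: 3.85
eef_pos: [0.4726, -0.0574, 0.2242]
ee_rot: [-0.0, 0.998, -0.061, -0.0]
contact_force: [0.6, 1.1, -0.2]
width: 0.0849
grasp_force: 0.0
```

Emit:
drive_tool(
  motion=[
    {"slide": [0.29,-1,0],"angular": [0,0,0]},
    {"slide": [0.29,-1,0],"angular": [0,0,0]},
    {"slide": [0.29,-1,0],"angular": [0,0,0]},
    {"slide": [0.29,-1,0],"angular": [0,0,0]},
    {"slide": [0.29,-1,0],"angular": [0,0,0]},
  ],
)

```text
t: 4.47
eef_pos: [0.5136, 0.0385, 0.2242]
ee_rot: [-0.0, 0.998, -0.061, -0.0]
contact_force: [-0.8, -0.5, 0.2]
width: 0.085
grasp_force: 0.0
```

Emit:
drive_tool(
  motion=[
    {"slide": [0.29,-1,0],"angular": [0,0,0]},
    {"slide": [0.29,-1,0],"angular": [0,0,0]},
    {"slide": [0.29,-1,0],"angular": [0,0,0]},
    {"slide": [0.29,-1,0],"angular": [0,0,0]},
    {"slide": [0.29,-1,0],"angular": [0,0,0]},
  ],
)

```text
t: 5.1
eef_pos: [0.5547, 0.1347, 0.2243]
ee_rot: [-0.0, 0.998, -0.06, -0.0]
contact_force: [-0.9, 0.3, -0.6]
width: 0.0849
grasp_force: 0.0
```

```bash
cat > go.py <<'E'
import sys
from h import *
from scipy.spatial.transform import Rotation as Ro
s=robot.read_state();R=Ro.from_quat(np.roll(s["ee_rot"],-1)).as_matrix()
t=np.array([float(a) for a in sys.argv[1:4]])
print("t",s["t"],"pos",s["eef_pos"].round(4),"yaw",np.degrees(np.arctan2(R[1,0],R[0,0])).round(1),"tilt",R[2].round(3),"j",s["joints"].round(2),"units to target",(R.T@(t-s["eef_pos"])/.02).round(2))
E
python3 go.py .589 .2145 .078
```

```text
t 5.1 pos [0.5547 0.1347 0.2243] yaw -6.9 tilt [-0. -0. -1.] j [-0.42  0.71  0.25  1.51 -0.2   0.95 -1.8 ] units to target [ 1.22 -4.17  7.31]
```

Emit:
drive_tool(
  motion=[
    {"slide": [0.3,-1,0],"angular": [0,0,0]},
    {"slide": [0.3,-1,0],"angular": [0,0,0]},
    {"slide": [0.3,-1,0],"angular": [0,0,0]},
    {"slide": [0.3,-1,0],"angular": [0,0,0]},
    {"slide": [0,0,0],"angular": [0,0,0]},
  ],
)

```text
t: 5.72
eef_pos: [0.5877, 0.2117, 0.2238]
ee_rot: [-0.0, 0.998, -0.06, -0.0]
contact_force: [-0.9, 0.0, -1.0]
width: 0.0854
grasp_force: 0.0
```

```bash
python3 - <<'E'
from meas import *
im={n:robot.get_image(n) for n in("scene","top")}; save("s2",im["scene"]); run(im)
E
python3 go.py .589 .2145 .078
```

```text
scene tote rim [ 506. -230.] [417. 311.] 3.4 z 0.0731
scene px [307. 149.] 297 ctr [331. 237.] [47. 72.] 6.0 z 0.0996 zmax 0.104 rgb [198.  74.  58.]
scene px [443. 161.] 90 ctr [487. 597.] [35.  6.] 1.4 z 0.1065 zmax 0.1238 rgb [105.  88.  74.]
scene px [419. 179.] 365 ctr [524. 499.] [47. 74.] 77.5 z 0.1 zmax 0.1044 rgb [195.  74.  58.]
scene px [370. 194.] 390 ctr [532. 340.] [47. 72.] 85.1 z 0.1046 zmax 0.1091 rgb [199. 184. 151.]
scene px [286. 203.] 512 ctr [516. 102.] [88. 60.] 3.7 z 0.1129 zmax 0.1258 rgb [156. 140. 117.]
scene px [336. 221.] 472 ctr [590. 216.] [45. 71.] 81.8 z 0.1046 zmax 0.1097 rgb [186. 166. 135.]
scene px [195. 271.] 578 ctr [ 632. -161.] [45. 72.] 89.1 z 0.1057 zmax 0.1105 rgb [214. 196. 165.]
scene px [145. 287.] 647 ctr [ 640. -279.] [71. 45.] 3.5 z 0.1055 zmax 0.1102 rgb [210. 192. 161.]
top px [352. 109.] 385 ctr [ 637. -281.] [71. 47.] 2.7 z 0.1051 zmax 0.1114 rgb [195. 185. 157.]
top px [313. 112.] 388 ctr [ 630. -162.] [44. 70.] 88.4 z 0.1049 zmax 0.1115 rgb [198. 187. 161.]
top px [225. 150.] 415 ctr [516.  98.] [91. 68.] 2.4 z 0.1149 zmax 0.1292 rgb [161. 150. 130.]
top px [ 89. 152.] 393 ctr [521. 496.] [47. 71.] 74.6 z 0.0994 zmax 0.1056 rgb [197. 108.  89.]
top px [ 53. 166.] 94 ctr [483. 596.] [38.  8.] 0.5 z 0.1067 zmax 0.1229 rgb [123. 108.  96.]
t 5.825 pos [0.5876 0.2097 0.2241] yaw -6.9 tilt [-0.     0.001 -1.   ] j [-0.51  0.8   0.26  1.29 -0.21  1.07 -1.92] units to target [ 0.04 -0.25  7.31]
```

View pics/s2.png

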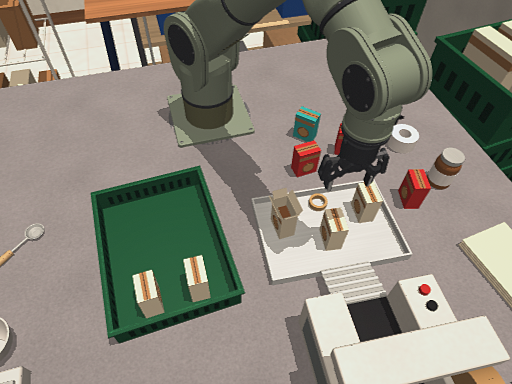

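The gripper hovers over F1, with its tips at about (328,182) and (382,180). I check that against a projection.

Run:
```python
from h import *
from scipy.spatial.transform import Rotation as Ro
im=np.load("scene.npz");R=Ro.from_quat(np.roll(im["rotation"],-1)).as_matrix();K=im["mtx"]
e=robot.read_state()["eef_pos"]
for p in ([.59,.215,.1045],e-[0,0,.019],e+[0,.05,-.01],e-[0,.05,.01],e+[0,0,.05]):
    c=R.T@(np.array(p)-im["xyz"]);c=c*[1,-1,-1];print((K@c/c[2])[:2].round())
```

```text
[336. 219.]
[342. 196.]
[362. 189.]
[323. 198.]
[348. 177.]
```

Run:
```python
from h import *
im=robot.get_image("scene");P=cloud(im)
for a,b in((.15,.2),(.2,.21),(.21,.22),(.22,.23),(.23,.25),(.25,.28)):
    m=(P[...,2]>a)&(P[...,2]<b)&(abs(P[...,0]-.58)<.1)&(abs(P[...,1]-.22)<.1)
    q=P[m]
    if len(q):
        v,u=np.nonzero(m);print(a,b,len(q),"x",q[:,0].min().round(3),q[:,0].max().round(3),"y",q[:,1].min().round(3),q[:,1].max().round(3),"u",u.min(),u.max(),"v",v.min(),v.max())
c=im["pixels"][120:260,260:420,::-1];cv2.imwrite("pics/c2.png",cv2.resize(c,None,fx=4,fy=4,interpolation=cv2.INTER_CUBIC))
```

```text
0.23 0.25 15 x 0.583 0.604 y 0.161 0.259 u 326 368 v 179 190
0.25 0.28 152 x 0.574 0.605 y 0.155 0.267 u 323 373 v 172 190
```

View pics/c2.png

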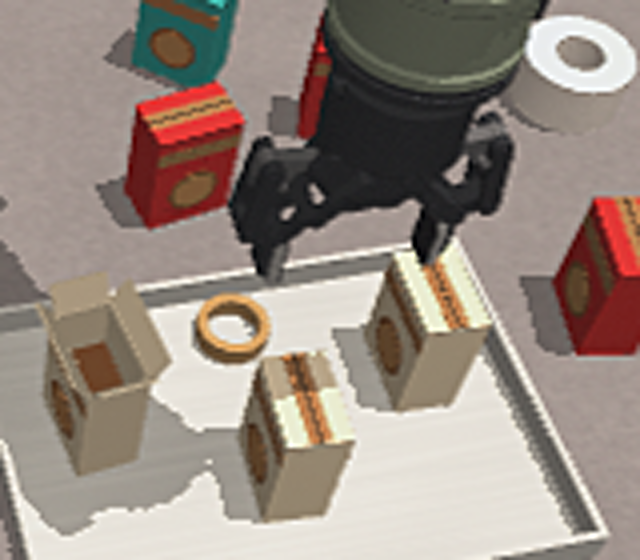

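The depth shows the fingers centred at (0.59, 0.211), which agrees with the TCP reading, but the tips look a bit high. I descend and check the height near the carton.

Emit:
drive_tool(
  motion=[
    {"slide": [0.05,-0.2,0.9],"angular": [0,0,0]},
    {"slide": [0,0,0.9],"angular": [0,0,0]},
    {"slide": [0,0,0.9],"angular": [0,0,0]},
    {"slide": [0,0,0.9],"angular": [0,0,0]},
    {"slide": [0,0,0.9],"angular": [0,0,0]},
  ],
)

```text
t: 6.5
eef_pos: [0.5892, 0.2131, 0.134]
ee_rot: [0.0, 0.998, -0.061, 0.0]
contact_force: [0.4, 0.2, 0.0]
width: 0.085
grasp_force: 0.0
```

Emit:
drive_tool(
  motion=[
    {"slide": [0,0,0.9],"angular": [0,0,0]},
    {"slide": [0,0,0.9],"angular": [0,0,0]},
    {"slide": [0,0,0.6],"angular": [0,0,0]},
    {"slide": [0,0,0],"angular": [0,0,0]},
  ],
)

```text
t: 7.0
eef_pos: [0.589, 0.2136, 0.0857]
ee_rot: [0.0, 0.998, -0.061, -0.0]
contact_force: [0.4, -0.2, 0.0]
width: 0.0849
grasp_force: 0.0
```

```bash
python3 go.py .589 .2145 .078
python3 - <<'E'
from h import *
im=robot.get_image("scene")
c=im["pixels"][140:280,260:420,::-1];cv2.imwrite("pics/c3.png",cv2.resize(c,None,fx=4,fy=4,interpolation=cv2.INTER_CUBIC))
E
```

```text
t 7.0 pos [0.589  0.2136 0.0857] yaw -6.9 tilt [-0.001  0.    -1.   ] j [-0.49  0.97  0.21  1.43 -0.25  0.77 -1.88] units to target [-0.   -0.05  0.39]
```

View pics/c3.png

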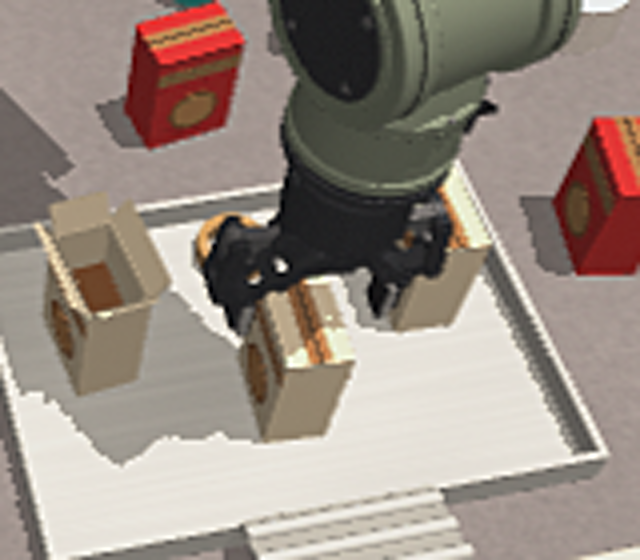

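The fingers straddle F1 cleanly: left tip at crop (240,325), right at (378,312). I go slightly deeper, leaving the body still about 18 mm above the carton top, and then close.

Emit:
drive_tool(
  motion=[
    {"slide": [0,-0.05,0.6],"angular": [0,0,0]},
    {"slide": [0,0,0],"angular": [0,0,0]},
  ],
)

```text
t: 7.3
eef_pos: [0.5889, 0.2149, 0.0736]
ee_rot: [0.0, 0.998, -0.06, -0.001]
contact_force: [0.3, -0.5, -0.6]
width: 0.0851
grasp_force: 0.0
```

Emit:
drive_tool(
  motion=[
    {"slide": [0,0,0],"angular": [0,0,0]},
    {"slide": [0,0,0],"angular": [0,0,0]},
    {"slide": [0,0,0],"angular": [0,0,0]},
    {"slide": [0,0,0],"angular": [0,0,0]},
    {"slide": [0,0,0],"angular": [0,0,0]},
  ],
  hand=35,
  squeeze=40,
)

```text
t: 7.92
eef_pos: [0.5895, 0.2148, 0.0748]
ee_rot: [-0.0, 0.998, -0.061, 0.0]
contact_force: [-1.0, -1.4, 5.8]
width: 0.0439
grasp_force: 41.2
```

Emit:
drive_tool(
  motion=[
    {"slide": [0,0,-0.4],"angular": [0,0,0]},
    {"slide": [0,0,-0.8],"angular": [0,0,0]},
    {"slide": [0,0,-1],"angular": [0,0,0]},
    {"slide": [0,0,-1],"angular": [0,0,0]},
    {"slide": [0,0,-1],"angular": [0,0,0]},
  ],
)

```text
t: 8.55
eef_pos: [0.5894, 0.2149, 0.1601]
ee_rot: [-0.0, 0.998, -0.061, 0.0]
contact_force: [-0.1, 0.3, -2.2]
width: 0.0439
grasp_force: 41.2
```

Emit:
drive_tool(
  motion=[
    {"slide": [0,0,-1],"angular": [0,0,0]},
    {"slide": [0,0,-1],"angular": [0,0,0]},
    {"slide": [0,0,-1],"angular": [0,0,0]},
    {"slide": [0,0,-0.8],"angular": [0,0,0]},
    {"slide": [0,0,0],"angular": [0,0,0]},
  ],
)

```text
t: 9.18
eef_pos: [0.5896, 0.2149, 0.236]
ee_rot: [-0.001, 0.998, -0.061, 0.001]
contact_force: [-0.5, 0.1, -1.4]
width: 0.0442
grasp_force: 41.3
```

```bash
python3 go.py .4496 -.2934 .235
python3 - <<'E'
from h import *
im=robot.get_image("scene")
c=im["pixels"][120:260,240:420,::-1];cv2.imwrite("pics/c4.png",cv2.resize(c,None,fx=3,fy=3,interpolation=cv2.INTER_CUBIC))
E
```

```text
t 9.175 pos [0.5896 0.2149 0.236 ] yaw -6.9 tilt [ 0.002 -0.001 -1.   ] j [-0.51  0.8   0.26  1.26 -0.21  1.11 -1.93] units to target [-3.880e+00  2.607e+01  1.000e-02]
```

View pics/c4.png

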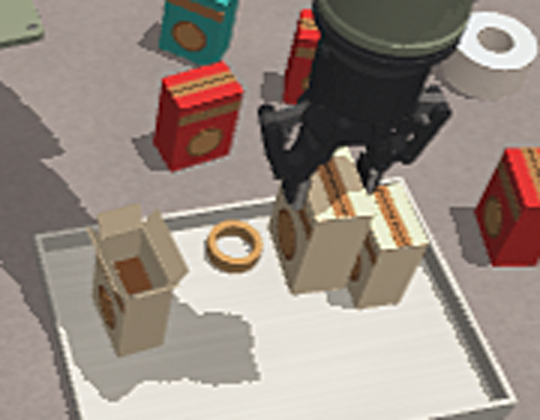

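F1 is held upright, at about (320,240) in the crop, and the unsealed carton is undisturbed. I carry it to the tote.

Emit:
drive_tool(
  motion=[
    {"slide": [-0.15,0.5,0],"angular": [0,0,0]},
    {"slide": [-0.15,1,0],"angular": [0,0,0]},
    {"slide": [-0.15,1,0],"angular": [0,0,0]},
    {"slide": [-0.15,1,0],"angular": [0,0,0]},
    {"slide": [-0.15,1,0],"angular": [0,0,0]},
  ],
)

```text
t: 9.85
eef_pos: [0.5628, 0.1259, 0.2339]
ee_rot: [0.0, 0.998, -0.061, -0.0]
contact_force: [0.2, -1.0, -1.3]
width: 0.0442
grasp_force: 41.3
```

Emit:
drive_tool(
  motion=[
    {"slide": [-0.15,1,0],"angular": [0,0,0]},
    {"slide": [-0.15,1,0],"angular": [0,0,0]},
    {"slide": [-0.15,1,0],"angular": [0,0,0]},
    {"slide": [-0.15,1,0],"angular": [0,0,0]},
    {"slide": [-0.15,1,0],"angular": [0,0,0]},
  ],
)

```text
t: 10.48
eef_pos: [0.5362, 0.0285, 0.2343]
ee_rot: [-0.0, 0.998, -0.061, -0.0]
contact_force: [-0.8, -1.1, -1.5]
width: 0.0442
grasp_force: 41.3
```

Emit:
drive_tool(
  motion=[
    {"slide": [-0.15,1,0],"angular": [0,0,0]},
    {"slide": [-0.15,1,0],"angular": [0,0,0]},
    {"slide": [-0.15,1,0],"angular": [0,0,0]},
    {"slide": [-0.15,1,0],"angular": [0,0,0]},
    {"slide": [-0.15,1,0],"angular": [0,0,0]},
  ],
)

```text
t: 11.1
eef_pos: [0.5092, -0.0689, 0.2343]
ee_rot: [-0.0, 0.998, -0.061, -0.0]
contact_force: [-0.8, -0.6, -2.3]
width: 0.0439
grasp_force: 41.3
```

Emit:
drive_tool(
  motion=[
    {"slide": [-0.15,1,0],"angular": [0,0,0]},
    {"slide": [-0.15,1,0],"angular": [0,0,0]},
    {"slide": [-0.15,1,0],"angular": [0,0,0]},
    {"slide": [-0.15,1,0],"angular": [0,0,0]},
    {"slide": [-0.15,1,0],"angular": [0,0,0]},
  ],
)

```text
t: 11.72
eef_pos: [0.4821, -0.1663, 0.2343]
ee_rot: [-0.0, 0.998, -0.061, 0.0]
contact_force: [-0.7, 0.7, -1.5]
width: 0.0443
grasp_force: 41.3
```

Emit:
drive_tool(
  motion=[
    {"slide": [-0.15,1,0],"angular": [0,0,0]},
    {"slide": [-0.15,1,0],"angular": [0,0,0]},
    {"slide": [-0.15,1,0],"angular": [0,0,0]},
    {"slide": [-0.15,1,0],"angular": [0,0,0]},
    {"slide": [-0.15,1,0],"angular": [0,0,0]},
  ],
)

```text
t: 12.35
eef_pos: [0.455, -0.2637, 0.2343]
ee_rot: [-0.0, 0.998, -0.061, -0.0]
contact_force: [-0.0, 0.1, -2.3]
width: 0.0439
grasp_force: 41.3
```

Emit:
drive_tool(
  motion=[
    {"slide": [-0.1,0.8,0],"angular": [0,0,0]},
    {"slide": [-0.05,0.5,0],"angular": [0,0,0]},
    {"slide": [0,0,0],"angular": [0,0,0]},
  ],
)

```text
t: 12.72
eef_pos: [0.4494, -0.2883, 0.2342]
ee_rot: [-0.0, 0.998, -0.061, -0.0]
contact_force: [0.4, 1.0, -2.5]
width: 0.0442
grasp_force: 41.2
```

```bash
python3 go.py .4496 -.2934 .078
python3 - <<'E'
from h import *
im=robot.get_image("scene");P=cloud(im)
e=robot.read_state()["eef_pos"]
px=im["pixels"].astype(int)
m=(abs(P[...,0]-e[0])<.06)&(abs(P[...,1]-e[1])<.05)&(P[...,2]>.12)&(px.sum(-1)>330)&(px[...,0]>px[...,1])
z=P[m][:,2];print(m.sum(),"carton z",z.min(),z.max(),P[m].min(0),P[m].max(0))
E
```

```text
t 12.725 pos [ 0.4494 -0.2883  0.2342] yaw -7.0 tilt [-0. -0. -1.] j [ 0.41  0.64  0.18  1.62 -0.14  0.89 -1.05] units to target [0.04 0.25 7.81]
805 carton z 0.16552789634604426 0.6267436934826871 [ 0.40353792 -0.33464888  0.1655279 ] [ 0.48949237 -0.23841206  0.62674369]
```

The carton's bottom measures 0.1655 with the TCP at 0.234, so it touches the tote floor (0.006) at TCP ≈ 0.075. I lower it.

Emit:
drive_tool(
  motion=[
    {"slide": [0,0.1,0.8],"angular": [0,0,0]},
    {"slide": [0,0,1],"angular": [0,0,0]},
    {"slide": [0,0,1],"angular": [0,0,0]},
    {"slide": [0,0,1],"angular": [0,0,0]},
    {"slide": [0,0,1],"angular": [0,0,0]},
  ],
)

```text
t: 13.4
eef_pos: [0.4497, -0.2891, 0.1377]
ee_rot: [-0.0, 0.998, -0.06, 0.0]
contact_force: [0.2, 0.4, -1.7]
width: 0.0439
grasp_force: 41.3
```

Emit:
drive_tool(
  motion=[
    {"slide": [0,0,1],"angular": [0,0,0]},
    {"slide": [0,0,0.8],"angular": [0,0,0]},
    {"slide": [0,0,0.6],"angular": [0,0,0]},
    {"slide": [0,0,0.4],"angular": [0,0,0]},
    {"slide": [0,0,0],"angular": [0,0,0]},
  ],
)

```text
t: 14.02
eef_pos: [0.4493, -0.2897, 0.0821]
ee_rot: [-0.0, 0.998, -0.06, -0.0]
contact_force: [0.9, 0.1, -1.8]
width: 0.0444
grasp_force: 41.3
```

Emit:
drive_tool(
  motion=[
    {"slide": [0,0,0.15],"angular": [0,0,0]},
    {"slide": [0,0,0.1],"angular": [0,0,0]},
    {"slide": [0,0,0],"angular": [0,0,0]},
  ],
)

```text
t: 14.4
eef_pos: [0.4493, -0.2899, 0.0773]
ee_rot: [-0.0, 0.998, -0.061, -0.0]
contact_force: [0.0, 1.3, -1.2]
width: 0.0443
grasp_force: 41.3
```

Emit:
drive_tool(
  motion=[
    {"slide": [0,0,0.1],"angular": [0,0,0]},
    {"slide": [0,0,0],"angular": [0,0,0]},
  ],
)

```text
t: 14.65
eef_pos: [0.4495, -0.2903, 0.0756]
ee_rot: [0.0, 0.998, -0.061, 0.0]
contact_force: [-0.2, -1.7, 5.0]
width: 0.0443
grasp_force: 41.6
```

Emit:
drive_tool(
  motion=[
    {"slide": [0,0,0],"angular": [0,0,0]},
    {"slide": [0,0,0],"angular": [0,0,0]},
    {"slide": [0,0,0],"angular": [0,0,0]},
    {"slide": [0,0,0],"angular": [0,0,0]},
  ],
  hand=80,
)

```text
t: 15.15
eef_pos: [0.4493, -0.29, 0.0752]
ee_rot: [-0.0, 0.998, -0.061, -0.0]
contact_force: [0.3, -0.7, 0.5]
width: 0.0799
grasp_force: 0.0
```

Emit:
drive_tool(
  motion=[
    {"slide": [0,0,-0.5],"angular": [0,0,0]},
    {"slide": [0,0,-1],"angular": [0,0,0]},
    {"slide": [0,0,-1],"angular": [0,0,0]},
    {"slide": [0,0,-1],"angular": [0,0,0]},
    {"slide": [0,0,-1],"angular": [0,0,0]},
  ],
)

```text
t: 15.78
eef_pos: [0.4493, -0.2899, 0.1666]
ee_rot: [0.0, 0.998, -0.061, 0.0]
contact_force: [-0.6, -0.3, -0.2]
width: 0.0798
grasp_force: 0.0
```

Emit:
drive_tool(
  motion=[
    {"slide": [0,0,-1],"angular": [0,0,0]},
    {"slide": [0,0,-1],"angular": [0,0,0]},
    {"slide": [0,0,-0.8],"angular": [0,0,0]},
  ],
)

```text
t: 16.15
eef_pos: [0.4493, -0.29, 0.2228]
ee_rot: [0.0, 0.998, -0.061, 0.0]
contact_force: [0.4, -0.5, -0.6]
width: 0.0796
grasp_force: 0.0
```

```bash
python3 go.py .5315 .339 .224
python3 - <<'E'
from meas import *
run({"scene":robot.get_image("scene")})
E
```

```text
t 16.15 pos [ 0.4493 -0.29    0.2228] yaw -6.9 tilt [ 0.001  0.    -1.   ] j [ 0.42  0.66  0.18  1.64 -0.14  0.86 -1.04] units to target [  0.28 -31.72  -0.07]
scene tote rim [ 506. -230.] [418. 311.] 3.3 z 0.0731
scene px [355. 133.] 94 ctr [303. 397.] [59. 28.] 67.8 z 0.0994 zmax 0.1036 rgb [182.  59.  52.]
scene px [307. 149.] 299 ctr [331. 237.] [48. 71.] 5.2 z 0.0996 zmax 0.1041 rgb [198.  74.  59.]
scene px [443. 160.] 86 ctr [487. 597.] [31.  6.] 1.7 z 0.1069 zmax 0.1231 rgb [105.  89.  76.]
scene px [419. 179.] 364 ctr [524. 499.] [48. 73.] 75.1 z 0.0999 zmax 0.1041 rgb [196.  74.  58.]
scene px [370. 193.] 417 ctr [533. 340.] [46. 72.] 84.7 z 0.1046 zmax 0.1097 rgb [200. 182. 149.]
scene px [286. 203.] 519 ctr [517. 101.] [86. 63.] 3.6 z 0.1133 zmax 0.1262 rgb [197. 181. 150.]
scene px [133. 220.] 480 ctr [ 451. -289.] [45. 73.] 83.8 z 0.1053 zmax 0.1103 rgb [185. 165. 134.]
scene px [195. 271.] 579 ctr [ 632. -161.] [45. 71.] 89.1 z 0.1054 zmax 0.11 rgb [214. 196. 165.]
scene px [145. 287.] 641 ctr [ 640. -279.] [71. 45.] 2.9 z 0.1055 zmax 0.1099 rgb [212. 193. 162.]
```

F1 stands upright in the tote at (0.451, -0.289), top 0.1053. Now F2.

Emit:
drive_tool(
  motion=[
    {"slide": [0,-0.7,0],"angular": [0,0,0]},
    {"slide": [0,-1,0],"angular": [0,0,0]},
    {"slide": [0,-1,0],"angular": [0,0,0]},
    {"slide": [0,-1,0],"angular": [0,0,0]},
    {"slide": [0,-1,0],"angular": [0,0,0]},
  ],
  hand=85,
)

```text
t: 16.82
eef_pos: [0.4605, -0.1949, 0.2208]
ee_rot: [-0.0, 0.998, -0.06, -0.0]
contact_force: [0.3, -0.1, -0.7]
width: 0.085
grasp_force: 0.0
```

Emit:
drive_tool(
  motion=[
    {"slide": [0,-1,0],"angular": [0,0,0]},
    {"slide": [0,-1,0],"angular": [0,0,0]},
    {"slide": [0,-1,0],"angular": [0,0,0]},
    {"slide": [0,-1,0],"angular": [0,0,0]},
    {"slide": [0,-1,0],"angular": [0,0,0]},
  ],
)

```text
t: 17.45
eef_pos: [0.4723, -0.0957, 0.2208]
ee_rot: [-0.0, 0.998, -0.06, -0.0]
contact_force: [0.3, -0.1, 0.1]
width: 0.0848
grasp_force: 0.0
```

Emit:
drive_tool(
  motion=[
    {"slide": [0,-1,0],"angular": [0,0,0]},
    {"slide": [0,-1,0],"angular": [0,0,0]},
    {"slide": [0,-1,0],"angular": [0,0,0]},
    {"slide": [0,-1,0],"angular": [0,0,0]},
    {"slide": [0,-1,0],"angular": [0,0,0]},
  ],
)

```text
t: 18.08
eef_pos: [0.4842, 0.0034, 0.2208]
ee_rot: [-0.0, 0.998, -0.06, -0.001]
contact_force: [-0.6, 0.7, -1.0]
width: 0.085
grasp_force: 0.0
```

Emit:
drive_tool(
  motion=[
    {"slide": [0,-1,0],"angular": [0,0,0]},
    {"slide": [0,-1,0],"angular": [0,0,0]},
    {"slide": [0,-1,0],"angular": [0,0,0]},
    {"slide": [0,-1,0],"angular": [0,0,0]},
    {"slide": [0,-1,0],"angular": [0,0,0]},
  ],
)

```text
t: 18.7
eef_pos: [0.4961, 0.1026, 0.2208]
ee_rot: [-0.0, 0.998, -0.06, -0.001]
contact_force: [-0.0, 0.7, -0.3]
width: 0.0851
grasp_force: 0.0
```

Emit:
drive_tool(
  motion=[
    {"slide": [0,-1,0],"angular": [0,0,0]},
    {"slide": [0,-1,0],"angular": [0,0,0]},
    {"slide": [0,-1,0],"angular": [0,0,0]},
    {"slide": [0,-1,0],"angular": [0,0,0]},
    {"slide": [0,-1,0],"angular": [0,0,0]},
  ],
)

```text
t: 19.32
eef_pos: [0.5091, 0.2017, 0.2213]
ee_rot: [-0.0, 0.998, -0.061, -0.0]
contact_force: [-0.8, -1.0, 0.7]
width: 0.0853
grasp_force: 0.0
```

Emit:
drive_tool(
  motion=[
    {"slide": [0,-1,0],"angular": [0,0,0]},
    {"slide": [0,-1,0],"angular": [0,0,0]},
    {"slide": [0,-1,0],"angular": [0,0,0]},
    {"slide": [0,-1,0],"angular": [0,0,0]},
    {"slide": [0,-1,0],"angular": [0,0,0]},
  ],
)

```text
t: 19.95
eef_pos: [0.5211, 0.301, 0.2213]
ee_rot: [-0.0, 0.998, -0.061, -0.0]
contact_force: [-0.0, -0.5, 0.1]
width: 0.085
grasp_force: 0.0
```

Emit:
drive_tool(
  motion=[
    {"slide": [0.2,-1,0],"angular": [0,0,0]},
    {"slide": [0.1,-0.9,0],"angular": [0,0,0]},
    {"slide": [0,0,0],"angular": [0,0,0]},
    {"slide": [0,0,0],"angular": [0,0,0]},
  ],
)

```text
t: 20.45
eef_pos: [0.5316, 0.3364, 0.2213]
ee_rot: [0.0, 0.998, -0.061, -0.0]
contact_force: [-0.1, -0.4, 0.9]
width: 0.0851
grasp_force: 0.0
```

```bash
python3 go.py .532 .3395 .074
```

```text
t 20.45 pos [0.5316 0.3364 0.2213] yaw -7.0 tilt [-0.  0. -1.] j [-0.74  0.82  0.3   1.27 -0.24  1.08 -2.11] units to target [ 0.   -0.16  7.36]
```

Emit:
drive_tool(
  motion=[
    {"slide": [0,-0.15,0.9],"angular": [0,0,0]},
    {"slide": [0,0,1],"angular": [0,0,0]},
    {"slide": [0,0,1],"angular": [0,0,0]},
    {"slide": [0,0,1],"angular": [0,0,0]},
    {"slide": [0,0,1],"angular": [0,0,0]},
  ],
)

```text
t: 21.08
eef_pos: [0.5321, 0.3391, 0.123]
ee_rot: [-0.0, 0.998, -0.061, 0.0]
contact_force: [0.0, 0.2, -0.8]
width: 0.0851
grasp_force: 0.0
```

Emit:
drive_tool(
  motion=[
    {"slide": [0,0,1],"angular": [0,0,0]},
    {"slide": [0,0,0.8],"angular": [0,0,0]},
    {"slide": [0,0,0.4],"angular": [0,0,0]},
    {"slide": [0,0,0.2],"angular": [0,0,0]},
    {"slide": [0,0,0],"angular": [0,0,0]},
  ],
)

```text
t: 21.7
eef_pos: [0.5321, 0.3397, 0.0756]
ee_rot: [-0.0, 0.998, -0.061, 0.0]
contact_force: [0.2, -0.2, 0.4]
width: 0.085
grasp_force: 0.0
```

Emit:
drive_tool(
  motion=[
    {"slide": [0,0,0],"angular": [0,0,0]},
    {"slide": [0,0,0],"angular": [0,0,0]},
    {"slide": [0,0,0],"angular": [0,0,0]},
    {"slide": [0,0,0],"angular": [0,0,0]},
    {"slide": [0,0,0],"angular": [0,0,0]},
  ],
  hand=35,
)

```text
t: 22.32
eef_pos: [0.5321, 0.3397, 0.0758]
ee_rot: [-0.0, 0.998, -0.061, 0.0]
contact_force: [-1.4, -1.8, 5.3]
width: 0.0443
grasp_force: 40.8
```

Emit:
drive_tool(
  motion=[
    {"slide": [0,0,-0.4],"angular": [0,0,0]},
    {"slide": [0,0,-0.8],"angular": [0,0,0]},
    {"slide": [0,0,-1],"angular": [0,0,0]},
    {"slide": [0,0,-1],"angular": [0,0,0]},
    {"slide": [0,0,-1],"angular": [0,0,0]},
  ],
)

```text
t: 22.95
eef_pos: [0.532, 0.3397, 0.1611]
ee_rot: [-0.0, 0.998, -0.061, 0.0]
contact_force: [-0.5, -0.3, -1.8]
width: 0.044
grasp_force: 41.5
```

Emit:
drive_tool(
  motion=[
    {"slide": [0,0,-1],"angular": [0,0,0]},
    {"slide": [0,0,-1],"angular": [0,0,0]},
    {"slide": [0,0,-1],"angular": [0,0,0]},
    {"slide": [0,0,-1],"angular": [0,0,0]},
    {"slide": [0,0,0],"angular": [0,0,0]},
  ],
)

```text
t: 23.58
eef_pos: [0.5324, 0.3398, 0.2412]
ee_rot: [-0.001, 0.998, -0.061, 0.001]
contact_force: [0.4, -1.1, -2.7]
width: 0.0442
grasp_force: 41.6
```

```bash
python3 go.py .4426 -.171 .24;  python3 - <<'E'
from h import *
im=robot.get_image("scene")
c=im["pixels"][120:260,240:420,::-1];cv2.imwrite("pics/c5.png",cv2.resize(c,None,fx=3,fy=3,interpolation=cv2.INTER_CUBIC))
E
```

```text
t 23.575 pos [0.5324 0.3398 0.2412] yaw -6.9 tilt [ 0.002 -0.002 -1.   ] j [-0.75  0.8   0.3   1.24 -0.24  1.13 -2.12] units to target [-1.370e+00  2.589e+01  1.000e-02]
```

View pics/c5.png

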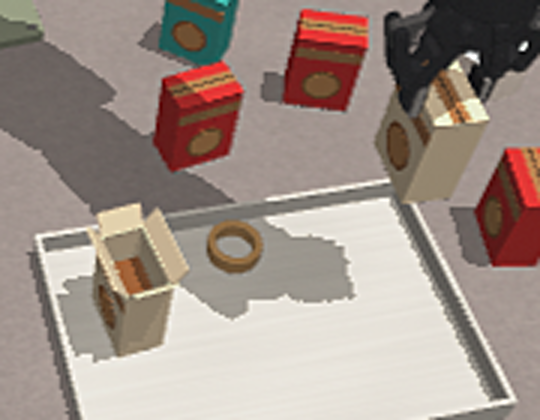

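F2 is held upright at about (430,150) in the crop, and the unsealed carton is untouched. Now to the tote; the carton's bottom clears the open flaps by about 40 mm.

Emit:
drive_tool(
  motion=[
    {"slide": [-0.05,0.5,0],"angular": [0,0,0]},
    {"slide": [-0.05,1,0],"angular": [0,0,0]},
    {"slide": [-0.05,1,0],"angular": [0,0,0]},
    {"slide": [-0.05,1,0],"angular": [0,0,0]},
    {"slide": [-0.05,1,0],"angular": [0,0,0]},
  ],
)

```text
t: 24.25
eef_pos: [0.5156, 0.2495, 0.2388]
ee_rot: [0.0, 0.998, -0.061, -0.0]
contact_force: [0.1, 0.3, -2.5]
width: 0.0443
grasp_force: 41.6
```

Emit:
drive_tool(
  motion=[
    {"slide": [-0.05,1,0],"angular": [0,0,0]},
    {"slide": [-0.05,1,0],"angular": [0,0,0]},
    {"slide": [-0.05,1,0],"angular": [0,0,0]},
    {"slide": [-0.05,1,0],"angular": [0,0,0]},
    {"slide": [-0.05,1,0],"angular": [0,0,0]},
  ],
)

```text
t: 24.88
eef_pos: [0.4987, 0.1509, 0.2392]
ee_rot: [0.0, 0.998, -0.061, -0.0]
contact_force: [0.3, -0.1, -1.3]
width: 0.0448
grasp_force: 41.6
```

Emit:
drive_tool(
  motion=[
    {"slide": [-0.05,1,0],"angular": [0,0,0]},
    {"slide": [-0.05,1,0],"angular": [0,0,0]},
    {"slide": [-0.05,1,0],"angular": [0,0,0]},
    {"slide": [-0.05,1,0],"angular": [0,0,0]},
    {"slide": [-0.05,1,0],"angular": [0,0,0]},
  ],
)

```text
t: 25.5
eef_pos: [0.4818, 0.0523, 0.2393]
ee_rot: [-0.0, 0.998, -0.061, 0.0]
contact_force: [-0.1, -0.5, -2.1]
width: 0.0442
grasp_force: 41.6
```

Emit:
drive_tool(
  motion=[
    {"slide": [-0.05,1,0],"angular": [0,0,0]},
    {"slide": [-0.05,1,0],"angular": [0,0,0]},
    {"slide": [-0.05,1,0],"angular": [0,0,0]},
    {"slide": [-0.05,1,0],"angular": [0,0,0]},
    {"slide": [-0.05,1,0],"angular": [0,0,0]},
  ],
)

```text
t: 26.12
eef_pos: [0.4646, -0.0463, 0.2393]
ee_rot: [-0.0, 0.998, -0.061, 0.0]
contact_force: [0.7, -0.6, -1.6]
width: 0.0442
grasp_force: 41.6
```

Emit:
drive_tool(
  motion=[
    {"slide": [-0.05,1,0],"angular": [0,0,0]},
    {"slide": [-0.05,1,0],"angular": [0,0,0]},
    {"slide": [-0.05,1,0],"angular": [0,0,0]},
    {"slide": [-0.05,1,0],"angular": [0,0,0]},
    {"slide": [-0.05,1,0],"angular": [0,0,0]},
  ],
)

```text
t: 26.75
eef_pos: [0.4474, -0.1449, 0.2393]
ee_rot: [-0.0, 0.998, -0.061, 0.0]
contact_force: [-0.0, 0.6, -1.7]
width: 0.0444
grasp_force: 41.6
```

Emit:
drive_tool(
  motion=[
    {"slide": [-0.1,0.8,0],"angular": [0,0,0]},
    {"slide": [0,0.5,0],"angular": [0,0,0]},
    {"slide": [0,0,0],"angular": [0,0,0]},
    {"slide": [0,0,0],"angular": [0,0,0]},
  ],
)

```text
t: 27.25
eef_pos: [0.443, -0.1687, 0.2393]
ee_rot: [-0.0, 0.998, -0.06, -0.0]
contact_force: [-1.0, 0.5, -1.7]
width: 0.044
grasp_force: 41.5
```

```bash
python3 go.py .4426 -.171 .076
```

```text
t 27.25 pos [ 0.443  -0.1687  0.2393] yaw -6.9 tilt [-0. -0. -1.] j [ 0.17  0.55  0.22  1.82 -0.16  0.79 -1.22] units to target [-0.01  0.12  8.16]
```

Emit:
drive_tool(
  motion=[
    {"slide": [0,0.1,0.8],"angular": [0,0,0]},
    {"slide": [0,0,1],"angular": [0,0,0]},
    {"slide": [0,0,1],"angular": [0,0,0]},
    {"slide": [0,0,1],"angular": [0,0,0]},
    {"slide": [0,0,1],"angular": [0,0,0]},
  ],
)

```text
t: 27.88
eef_pos: [0.4428, -0.1706, 0.1427]
ee_rot: [-0.0, 0.998, -0.06, 0.0]
contact_force: [1.2, -0.7, -2.6]
width: 0.0439
grasp_force: 41.6
```

Emit:
drive_tool(
  motion=[
    {"slide": [0,0,1],"angular": [0,0,0]},
    {"slide": [0,0,1],"angular": [0,0,0]},
    {"slide": [0,0,0.7],"angular": [0,0,0]},
    {"slide": [0,0,0.4],"angular": [0,0,0]},
    {"slide": [0,0,0],"angular": [0,0,0]},
  ],
)

```text
t: 28.5
eef_pos: [0.4426, -0.1712, 0.0812]
ee_rot: [-0.0, 0.998, -0.06, -0.0]
contact_force: [-0.2, 0.0, -1.9]
width: 0.044
grasp_force: 41.5
```

Emit:
drive_tool(
  motion=[
    {"slide": [0,0,0.1],"angular": [0,0,0]},
    {"slide": [0,0,0],"angular": [0,0,0]},
  ],
)

```text
t: 28.75
eef_pos: [0.4427, -0.1713, 0.0796]
ee_rot: [0.0, 0.998, -0.061, 0.0]
contact_force: [-0.1, -0.7, -2.1]
width: 0.0442
grasp_force: 41.5
```

Emit:
drive_tool(
  motion=[
    {"slide": [0,0,0.1],"angular": [0,0,0]},
    {"slide": [0,0,0.05],"angular": [0,0,0]},
    {"slide": [0,0,0],"angular": [0,0,0]},
  ],
)

```text
t: 29.12
eef_pos: [0.4428, -0.1714, 0.0767]
ee_rot: [0.0, 0.998, -0.061, 0.0]
contact_force: [-1.5, 0.2, 10.8]
width: 0.044
grasp_force: 42.9
```

Emit:
drive_tool(
  motion=[
    {"slide": [0,0,0],"angular": [0,0,0]},
    {"slide": [0,0,0],"angular": [0,0,0]},
    {"slide": [0,0,0],"angular": [0,0,0]},
    {"slide": [0,0,0],"angular": [0,0,0]},
  ],
  hand=80,
)

```text
t: 29.62
eef_pos: [0.4426, -0.1713, 0.0763]
ee_rot: [-0.0, 0.998, -0.061, -0.0]
contact_force: [0.7, 0.3, -0.1]
width: 0.0804
grasp_force: 0.0
```

Emit:
drive_tool(
  motion=[
    {"slide": [0,0,-0.5],"angular": [0,0,0]},
    {"slide": [0,0,-1],"angular": [0,0,0]},
    {"slide": [0,0,-1],"angular": [0,0,0]},
    {"slide": [0,0,-1],"angular": [0,0,0]},
    {"slide": [0,0,-1],"angular": [0,0,0]},
  ],
)

```text
t: 30.25
eef_pos: [0.4426, -0.1713, 0.1676]
ee_rot: [-0.0, 0.998, -0.061, 0.0]
contact_force: [-0.9, 0.1, -0.1]
width: 0.0804
grasp_force: 0.0
```

Emit:
drive_tool(
  motion=[
    {"slide": [0,0,-1],"angular": [0,0,0]},
    {"slide": [0,0,-1],"angular": [0,0,0]},
    {"slide": [0,0,-1],"angular": [0,0,0]},
    {"slide": [0,0,0],"angular": [0,0,0]},
    {"slide": [0,0,0],"angular": [0,0,0]},
  ],
)

```text
t: 30.88
eef_pos: [0.4424, -0.1712, 0.2261]
ee_rot: [-0.0, 0.998, -0.06, -0.0]
contact_force: [-0.5, -0.2, 0.4]
width: 0.0796
grasp_force: 0.0
```

Run:
```python
from meas import *
im=robot.get_image("scene");save("fin",im);run({"scene":im})
```

```text
scene tote rim [ 507. -230.] [417. 311.] 3.4 z 0.073
scene px [355. 133.] 99 ctr [304. 398.] [56. 26.] 68.8 z 0.0991 zmax 0.1049 rgb [182.  61.  52.]
scene px [307. 149.] 298 ctr [331. 237.] [49. 71.] 3.4 z 0.0997 zmax 0.1039 rgb [198.  74.  59.]
scene px [443. 161.] 84 ctr [488. 597.] [ 6. 30.] 89.9 z 0.1071 zmax 0.123 rgb [103.  87.  74.]
scene px [419. 179.] 363 ctr [524. 499.] [47. 73.] 74.0 z 0.0998 zmax 0.1054 rgb [195.  74.  58.]
scene px [286. 203.] 513 ctr [516. 101.] [88. 60.] 3.8 z 0.113 zmax 0.1279 rgb [197. 181. 150.]
scene px [178. 208.] 437 ctr [ 443. -170.] [45. 73.] 83.9 z 0.1053 zmax 0.1107 rgb [189. 168. 138.]
scene px [133. 220.] 484 ctr [ 451. -289.] [45. 70.] 82.2 z 0.1052 zmax 0.1093 rgb [189. 169. 138.]
scene px [195. 271.] 576 ctr [ 632. -161.] [45. 71.] 89.1 z 0.1056 zmax 0.1096 rgb [214. 196. 165.]
scene px [145. 287.] 644 ctr [ 640. -279.] [71. 45.] 2.8 z 0.1055 zmax 0.1094 rgb [211. 193. 161.]
```

View pics/fin.png

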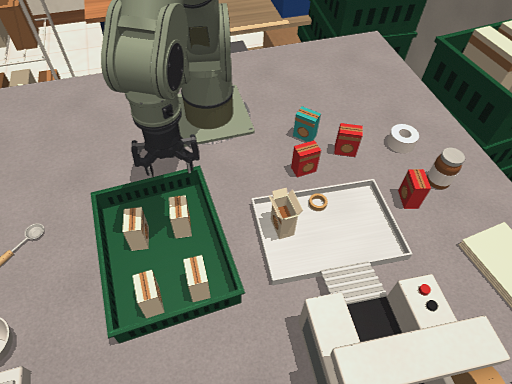

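Both finished cartons stand in the tote at (133,220) and (178,208). The unsealed carton is where it was at (286,203), and the gripper is clear.

```bash
python3 -c "
from workcell import robot
print(robot.job_done())"
```

```text
the job is handed in; nothing more can be done
None
```

Both sealed cartons stand upright on the empty part of the green tote's floor, the unsealed carton is where it was in the tray, and the job was handed in after about 31 s; no verdict came back.

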